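# Close the cheese tub by tucking its lid under the lip

### The arm

A 6-joint arm with a two-finger parallel gripper is mounted at the origin on the work surface. World frame = base frame: x ahead of the robot, y to its left, z up, the work surface at z = 0. Lengths are in m, angles in degrees, forces in N, time in s.
With the tool pointing down it reaches from about 0.35 to 0.875 m from the base axis. Payload 4.2 kg.
Tool frame: the origin (TCP) lies on the centre line of the jaws, within the pads' length; the fingertips stand 11 mm ahead of it and the grasp point (between the pads) lies 8 mm behind it; y points along the fingers, z is the direction in which the jaws open and shut, and the axes are right-handed (so a half turn about y gives the same grasp; the last joint's range is limited). The gripper opens to 87 mm and grips with 3 to 60 N. Pads are 19 mm wide; open, the fingers measure 117 mm over their backs; the gripper's body (75 mm by 190 mm) begins 51 mm behind the grasp point.
Start: joints at [-55.485, 22.042, 0.453, 0, -68.411, -14.817], TCP at [0.211, -0.588, 0.201] pointing down, gripper open.
Joint ranges: [-179.83, 179.83], [-69.29, 118.12], [-61.27, 80.66], [-181.25, 117.63], [-171.15, -9.14], [-177.46, 177.46]. Speed limits (degrees/s): [159.86, 159.86, 180, 180, 180, 180].

### API

Orientations are given as a 3x3 rotation matrix whose columns are the frame's x, y, z axes.
In Python, from station import r, optics gives the robot as it stands. The module is installed in compiled form; this text tells all that it offers.
- The arm moves only by the tool step_arm, never from a script. Its argument "moves" is a list that holds one entry, the list of rows, each a list of 7 numbers: the turn, a rotation vector about the tool's x, y, z in rad, then the shift along the tool's x, y, z in cm, then the opening in per cent of the stroke, from 0 (shut) to 100 (fully open). A call has exactly 5 rows; each row is the pose to reach, as a shift and turn from the pose commanded when the call began, along the tool's axes at that moment; what a row does not reach only later rows make up. A row lasts 1/12 s, in which the tool goes at most 41.7 mm and 7.16 degrees, less where a joint would pass 70% of its speed; a pose out of reach is approached as far as the arm can. A call with a gripper value outside its range is refused whole. The fingers move at their own pace and stop on an object; the grip force is fixed at half the most. Time passes only in rows, so rows that repeat a pose let the fingers close, or fill a call up. It gives the time, the measured TCP pose, the force and the opening at its end, in the units of the state.
- r.sense(): the state, without advancing time (a new reading comes with each control period).
- optics.capture(name): name is "scene" or "top"; returns a dict with "image" (480x640x3 uint8, red, green, blue), "fov_y" (degrees; the focal length in pixels is half the picture's height over the tangent of half this angle, whatever the lens; pixels are square), "cx", "cy" (the principal point, pixels), "cam_to_world" (4x4, takes a point from camera to world coordinates). Camera axes: x right, y down, z forward; pixel columns grow to the right and rows downward; lengths in m; the calibration is good to about 2 mm. A picture is of the moment at which its call begins. There is no depth.
- r.finish_job(): hands the job in, once; it reports no verdict.
The state is a dict: "time_s": time; "joints": joint angles; "joint_velocities": joint speeds; "effort": joint torques, N m; "tcp_pos": TCP position; "ee_rot": TCP orientation; "wrist_force": force on the tool from outside, world axes, zero at the start; "moment": the same for the moment, N m; "gripper_width": opening from 0.0 (shut) to 1.0 (fully open).
Only numpy, scipy, OpenCV 4.12 (cv2) and the standard library are available. Lean on these libraries where they do the work, as an engineer would, in place of code of your own. Each camera call takes 0.05 s, during which the arm holds its last target.

### The job

Close the cheese tub: with a fingertip push its upright lid over until it lies flat, then, keeping it down, push the step on the lid towards the lip until the lid's free edge is tucked fully home beneath the lip and stays shut by itself. Push only on the outside of the lid; pinch nothing, and do not touch the lid's inside or the cheese. Leave everything else on the bench where it is.

Things in the scene. Friction and masses are not known exactly. Their poses are not given: they have to be found in the camera images.
- tub: low white plastic tub holding a cheese, fixed to the bench: 190 (x) x 150 (y) mm, walls 56 mm high. Origin: centre of its underside, on the bench. Its x axis points level from the hinge side to the lip side, where a 74 mm high end wall (x = 95 mm) carries the lip. Two hinge cheeks, top z = 70 mm, stand on the side walls at the hinge end (x -97 to -53 mm, |y| 69 to 76 mm).
- lip (a point): middle of the free edge of the retaining lip, on its underside: tub frame (70, 0, 70) mm. The lip is a rigid flat shelf 150 mm wide, 4 mm thick, that overhangs 18 mm from the end wall towards the hinge, 6 mm above the top of the lid when the lid lies flat.
- lid_hinge (a point): middle of the lid's hinge pin (along tub y): tub frame (-85, 0, 60) mm when lid_slide is 0; the pin lies in slots and moves with lid_slide along tub +x.
- lid (a joint): angle of the lid, rad: 0 = flat on the tub, 1.57 = upright, 1.9 at most. Springy hinge (about 0.12 N m/rad towards 1.7 rad, friction 0.05 N m): the lid stands where it starts, but let go when flat it springs up to about 0.9 rad unless its edge is under the lip. Holding it flat takes about 1 to 2 N at 80 mm from the pin.
- lid_slide (a joint): how far the lid's hinge has slid along its slots to the lip, m: 0 = right back (as at the start), 0.020 = end stop. Takes about 6 N, stays where it is left. Flat and at 0 the lid's free edge is 5 mm short of the lip's edge, at 0.020 it is 15 mm under the lip. If it slides more than 5 mm before the lid is flat, the edge lands on top of the lip; push it back then. Lifting a finger straight up out of the hollow of an untucked lid can drag it forward.
- lid_edge (a point): middle of the lid's free edge, 150 mm from the pin. The lid is a white plate 130 mm wide, 4 mm thick; its outside face (away from the cheese) lies 4 mm from the pin axis.
- lid_step (a point): foot of the thumb step on the lid's outside face, 98 mm from the pin: 90 mm wide (tub y), 9 mm high, steep towards the hinge (a fingertip pushes it towards the lip there), its other side sloping down 32 mm towards the free edge. A mirrored step, steep face 45 mm from the pin, serves to push the lid back: the flat hollow between the two is 53 mm long.
- lid_liner: inside (food side) panel of the lid, 130 x 124 x 3 mm, on the face that looks at the cheese; its origin is the middle of the hinge pin. Not to be touched.
- cheese: round cream-coloured cheese in the tub, 110 mm across, 40 mm high, its top 44 mm above the bench. Origin: centre of its underside. Not to be touched.
- mould_empty: empty white plastic cheese mould, an open cup 86 mm across and 85 mm tall; loose, to be left alone. Origin: middle of its underside.
- mould_full: white plastic cheese mould full of pressed curd, 86 mm across and 80 mm tall; loose, to be left alone. Origin: middle of its underside.
- culture_bottle: small amber bottle with white cap, 48 mm across and 115 mm tall; loose, to be left alone. Origin: middle of its underside.
- salt_jar: glass jar with steel cap, 68 mm across and 85 mm tall; loose, to be left alone. Origin: middle of its underside.
- scoop: steel spoon lying on the bench; loose, to be left alone. Origin: on its underside, in the handle line.
- paddle: white spatula lying on the bench; loose, to be left alone. Origin: on its underside, in the handle line.

How it is judged (in metres and radians):
At the end, for the whole second after the job is handed in: The lid lies flat (within 0.07 rad), is slid at least 12 mm towards the lip so that its free edge is at least 6 mm beneath the lip, and is at rest; every loose thing is within 20 mm of where it began (value of joint lid below 0.07 rad and value of joint lid_slide above 0.012 m and x of lid_edge in the frame of lip above 0.006 m and z of lid_edge in the frame of lip below 0 m and velocity of joint lid between -0.05 and 0.05 rad/s and distance of each of mould_empty, mould_full, culture_bottle, salt_jar, scoop, paddle from where it was at the start of the episode below 0.02 m); the robot touches nothing.
It fails at once if the inside of the lid is touched (lid pinched or pulled from within) with more than 1 N (contact force between any of the fingers, the arm and lid_liner above 1 N).
It fails at once if the cheese is touched (contact force between any of the fingers, the arm and cheese above 1 N).
It fails at once if a bystander is moved, knocked over or lifted (more than 20 mm) (distance of any of mould_empty, mould_full, culture_bottle, salt_jar, scoop, paddle from where it was at the start of the episode above 0.02 m).
It also fails if it takes over 38 s, if anything falls off the work surface, if the arm or the gripper's body presses on something with over 40 N, if the wrist force passes 120 N, or if a joint passes its speed limit or range.

## Working session

There is one attempt and no reset: what is moved stays moved. The work goes in short steps, Python scripts to look and compute and a tool call to move; the robot and the scene stay as the last step left them, time stands still between calls to the robot, and variables do not carry over. Pictures are saved under pics/ and viewed, and the job is handed in when it is done.

Besides the shell and the picture viewer there is one more tool, called after "Call:" as name(argument=value, ...), one argument or row to a line, values as JSON. step_arm: Moves the arm, as the interface text tells. Its arguments: {"type":"object","properties":{"moves":{"type":"array"}},"required":["moves"]}

```bash
mkdir -p pics; python3 - <<'E'
from station import r, optics
import cv2, numpy as np
s=r.sense(); print({k:np.round(v,4).tolist() for k,v in s.items()})
for n in("scene","top"):
    c=optics.capture(n); cv2.imwrite(f"pics/{n}0.png",c["image"][:,:,::-1]); print(n,c["fov_y"],c["cx"],c["cy"],np.round(c["cam_to_world"],4).tolist())
E
```

```text
{'time_s': 0.0, 'joints': [-55.4824, 22.0903, 0.3804, -0.0284, -68.4114, -14.8165], 'joint_velocities': [-0.0489, -0.119, 0.0122, 0.0017, -0.0324, 0.0203], 'effort': [-0.0004, -39.0667, 18.7401, 4.2199, 0.0109, -0.0002], 'tcp_pos': [0.2105, -0.5878, 0.1995], 'ee_rot': [[0.9415, -0.0008, -0.3369], [0.3369, 0.002, 0.9415], [-0.0001, -1.0, 0.0022]], 'wrist_force': [0.3147, -0.6105, 0.1909], 'moment': [-0.0007, -0.0159, 0.0364], 'gripper_width': 0.9988}
scene 53.539872709082815 325.246400714321 239.2300288666135 [[-0.6275, 0.4892, -0.6058, 1.1634], [0.7786, 0.3875, -0.4937, 0.4914], [-0.0068, -0.7814, -0.624, 0.7194], [0.0, 0.0, 0.0, 1.0]]
top 43.519821787374994 315.88513008526553 239.140700834549 [[0.0395, -0.9774, 0.2078, 0.2368], [-0.9992, -0.0387, 0.0079, -0.0281], [0.0003, -0.208, -0.9781, 1.5245], [0.0, 0.0, 0.0, 1.0]]
```

View pics/scene0.png

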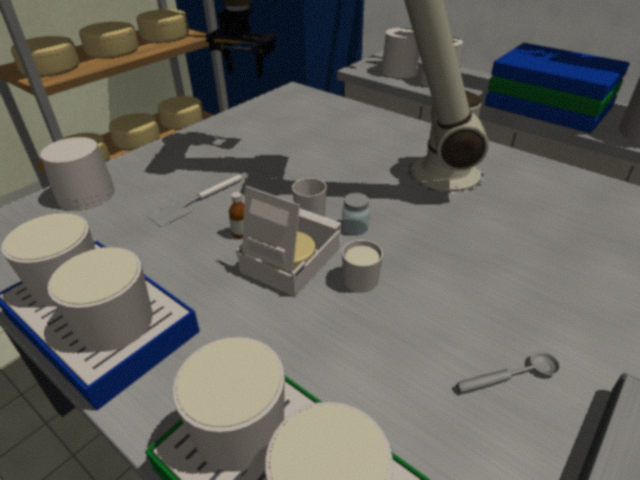

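View pics/top0.png

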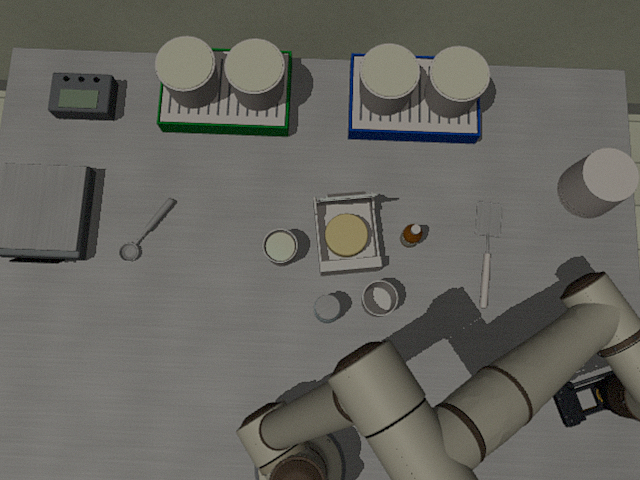

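The scene view shows the tub at about (290,245) with its lid upright at (270,225). In the top view the tub is at about (348,233), its hinge end at row ~197 (far from the robot) and its lip at row ~267 (near it). I'll enlarge both.

```bash
python3 - <<'E'
import cv2
a=cv2.imread("pics/top0.png")[175:330,250:440]; cv2.imwrite("pics/topz.png",cv2.resize(a,None,fx=4,fy=3.8,interpolation=cv2.INTER_CUBIC))
a=cv2.imread("pics/scene0.png")[160:310,210:400]; cv2.imwrite("pics/scenez.png",cv2.resize(a,None,fx=4,fy=4,interpolation=cv2.INTER_CUBIC))
E
```

```text
(no output)
```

View pics/topz.png

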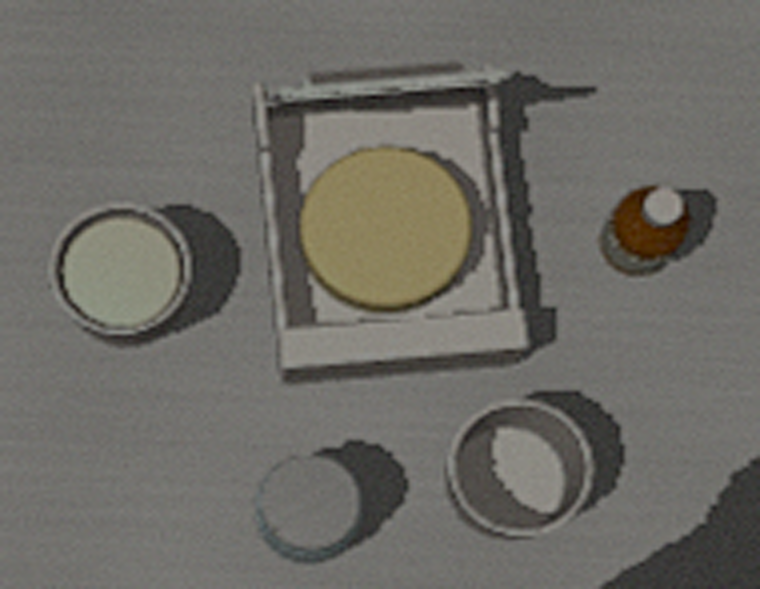

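View pics/scenez.png

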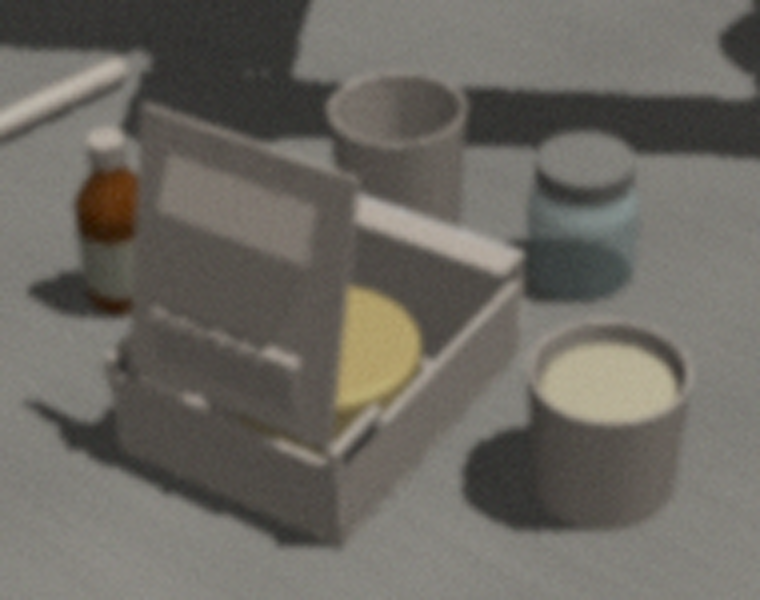

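```bash
cat > h.py <<'E'
import numpy as np
from station import r, optics
K={}
def cam(n,c=None):
    if n not in K: K[n]=c or optics.capture(n)
    return K[n]
def ray(n,u,v):
    c=cam(n); f=240/np.tan(np.radians(c["fov_y"]/2)); T=np.array(c["cam_to_world"])
    d=T[:3,:3]@np.array([(u-c["cx"])/f,(v-c["cy"])/f,1]); return T[:3,3],d
def onz(n,u,v,z):
    o,d=ray(n,u,v); return o+d*(z-o[2])/d[2]
def tri(p,q):
    o1,d1=ray("top",*p);o2,d2=ray("scene",*q)
    A=np.c_[d1,-d2];t=np.linalg.lstsq(A,o2-o1,rcond=None)[0]
    a=o1+d1*t[0];b=o2+d2*t[1];return (a+b)/2,np.linalg.norm(a-b)
def proj(n,P):
    c=cam(n); f=240/np.tan(np.radians(c["fov_y"]/2)); T=np.array(c["cam_to_world"])
    q=T[:3,:3].T@(np.array(P)-T[:3,3]); return f*q[0]/q[2]+c["cx"],f*q[1]/q[2]+c["cy"]
E
python3 - <<'E'
from h import *
import cv2
np.set_printoptions(precision=4,suppress=True)
Z=lambda x,y:(x/4+250-.375,y/3.8+175-.37)
for nm,p in dict(hL=(276,328),hR=(523,311),oL=(284,370),oR=(528,347)).items(): print(nm,onz("top",*Z(*p),.074))
S=lambda x,y:(x/4+210-.375,y/4+160-.375)
# lip outer corners both views: top oL = scene (522,258)
print("tri oL",tri(Z(284,370),S(522,258)),"hL",tri(Z(276,328),S(507,275)))
# tub outer hinge corner, bench level in scene: (338,543)
print("hinge corner z0",onz("scene",*S(338,543),0), "z56",onz("scene",*S(338,462),.056),onz("scene",*S(115,395),.056))
# cheese
hsv=cv2.cvtColor(cam("top")["image"],cv2.COLOR_RGB2HSV)[175:330,250:440]
m=cv2.inRange(hsv,(15,70,60),(40,255,255));n,l,st,ce=cv2.connectedComponentsWithStats(m)
i=1+np.argmax(st[1:,4]);print(st[i],ce[i],"cheese",onz("top",ce[i][0]+250,ce[i][1]+175,.044))
E
```

```text
hL [ 0.4907 -0.0253  0.074 ]
hR [ 0.5078 -0.1761  0.074 ]
oL [ 0.4636 -0.0312  0.074 ]
oR [ 0.4844 -0.1795  0.074 ]
tri oL (array([ 0.4653, -0.032 ,  0.0669]), np.float64(0.0019508035391440398)) hL (array([ 0.4906, -0.0249,  0.0733]), np.float64(0.0007538417292600207))
hinge corner z0 [ 0.6539 -0.01    0.    ] z56 [ 0.6504 -0.0095  0.056 ] [ 0.6853 -0.1375  0.056 ]
[  75   39   43   43 1463] [95.9016 59.6083] cheese [ 0.566  -0.0913  0.044 ]
```

```bash
cat >> h.py <<'E'
a=np.radians(6.7)
X=np.array([-np.cos(a),-np.sin(a),0]);Y=np.array([np.sin(a),-np.cos(a),0]);C=np.array([.5685,-.0945,0])
W=lambda x,y,z:C+X*x+Y*y+np.array([0,0,z])
def lid(d,y,th,h=0,s=0): return W(-.085+s+d*np.cos(th)-h*np.sin(th),y,.06+d*np.sin(th)+h*np.cos(th))
E
python3 - <<'E'
from h import *
import cv2
np.set_printoptions(precision=4,suppress=True)
S=lambda x,y:(x/4+210-.375,y/4+160-.375)
Z=lambda x,y:(x/4+250-.375,y/3.8+175-.37)
# intersect scene rays of edge corners with tub planes y=+-.065 
for (p,y) in(((147,103),.065),((355,182),-.065)):
    o,d=ray("scene",*S(*p)); t=((C+Y*y-o)@Y)/(d@Y); q=o+d*t-C; print("corner tub x,z",q@X,q[2], "angle",np.arctan2(q[2]-.06,q@X+.085), np.hypot(q[2]-.06,q@X+.085))
im={n:cam(n)["image"][:,:,::-1].copy() for n in("top","scene")}
for n in im:
    o=(250,175) if n=="top" else (210,160); f=4
    z=cv2.resize(im[n][o[1]:o[1]+150,o[0]:o[0]+190],None,fx=f,fy=f,interpolation=cv2.INTER_CUBIC)
    for P,c in [(W(sx*.095,sy*.075,hh),(0,255,0)) for sx,hh in((-1,.056),(1,.074),(-1,0),(1,0)) for sy in(-1,1)]+[(W(.07,sy*.075,.074),(255,255,0)) for sy in(-1,1)]+[(lid(.15,sy*.065,1.57,.004),(0,0,255)) for sy in (-1,1)]+[(lid(.098,sy*.045,1.57,.004),(255,0,255)) for sy in (-1,1)]:
        u,v=proj(n,P); cv2.circle(z,(int((u-o[0]+.375)*f),int((v-o[1]+.375)*f)),4,c,1)
    cv2.imwrite(f"pics/ov_{n}.png",z)
E
```

```text
corner tub x,z -0.04882600033598917 0.20247570741957344 angle 1.322154297578651 0.14699620898648968
corner tub x,z -0.05102520351232847 0.20199624376208747 angle 1.335945997176611 0.14600417815569822
```

View pics/ov_scene.png

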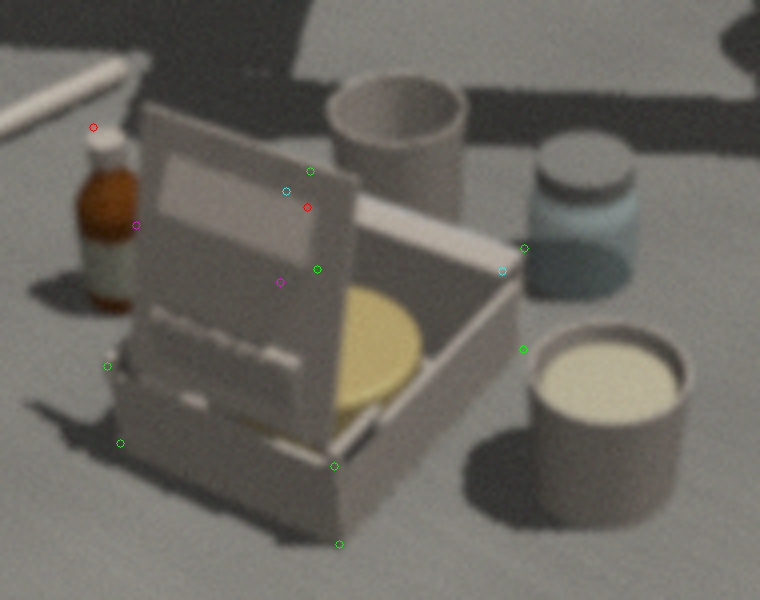

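View pics/ov_top.png

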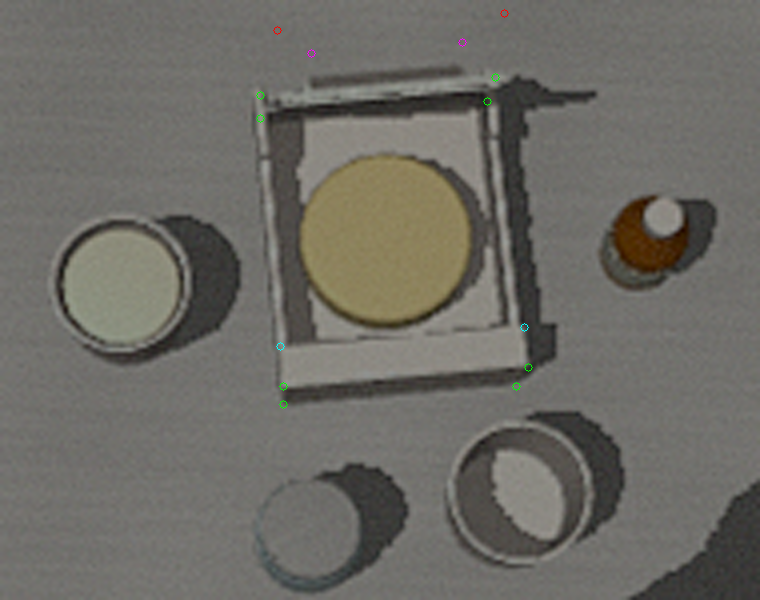

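```bash
cat >> h.py <<'E'
from scipy.spatial.transform import Rotation as Ro
z_=np.array([0,0,1.])
def tool(phi):
    p=np.radians(phi); y=-np.cos(p)*z_+np.sin(p)*X; x=-np.cos(p)*X-np.sin(p)*z_
    return np.c_[x,y,np.cross(x,y)]
def tcp_for(corner,phi):
    R=tool(phi); return corner-.011*R[:,1]+.0095*R[:,0],R
def delta(tgts):  # from measured pose
    s=r.sense(); p=np.array(s["tcp_pos"]);R=np.array(s["ee_rot"])
    print("t",round(s["time_s"],2),"tcp",np.round(p,4),"F",np.round(s["wrist_force"],2))
    for P,Q in tgts:
        print(np.round(Ro.from_matrix(R.T@Q).as_rotvec(),3),np.round(R.T@(P-p)*100,2), np.round(P,3))
E
python3 - <<'E'
from h import *
A=tcp_for(lid(.085,0,1.33,.05),20)
print("big pot",onz("top",605,180,.1),onz("top",390,80,.1))
V=A[0]+np.array([-.02,-.17,.12])
delta([(V,tool(20)),(A[0]+np.array([0,0,.1]),A[1]),A])
E
```

```text
big pot [ 0.71720749 -0.72549266  0.1       ] [ 0.96422618 -0.19021518  0.1       ]
t 0.35 tcp [ 0.2106 -0.5883  0.2003] F [-0.34  0.39 -0.32]
[0.039 0.225 0.347] [55.   -8.12 16.27] [ 0.674 -0.25   0.282]
[0.039 0.225 0.347] [62.61 -6.11 31.6 ] [ 0.694 -0.08   0.262]
[0.039 0.225 0.347] [62.61  3.89 31.59] [ 0.694 -0.08   0.162]
```

Call:
step_arm(
  moves=[
    [[0,0,0,2,-2,1,0],[0,0,0,5,-4,2,0],[0,0,0,8.5,-6,3,0],[0,0,0,12,-8,4,0],[0,0,0,15.5,-9,5,0]],
  ],
)

```text
time_s: 0.77
tcp_pos: [0.3412, -0.4889, 0.2937]
ee_rot: [[0.942, 0.003, -0.337], [0.337, -0.004, 0.942], [0.001, -1.0, -0.005]]
wrist_force: [0.5, -1.5, 1.0]
gripper_width: 0.707
```

Call:
step_arm(
  moves=[
    [[0,0.04,0,3.5,0,1,0],[0,0.08,0,7,0,2,0],[0,0.12,0,10.5,0,3,0],[0,0.16,0,14,0,4,0],[0,0.22,0,17.5,0,5,0]],
  ],
)

```text
time_s: 1.18
tcp_pos: [0.4889, -0.3816, 0.2908]
ee_rot: [[0.993, 0.0, -0.121], [0.121, -0.0, 0.993], [0.0, -1.0, -0.0]]
wrist_force: [0.3, -1.2, 0.3]
gripper_width: 0.325
```

```bash
python3 - <<'E'
from h import *
A=tcp_for(lid(.085,0,1.33,.05),20)
V=A[0]+np.array([-.02,-.17,.12])
delta([(V,tool(20)),(A[0]+np.array([0,0,.1]),A[1]),A])
E
```

```text
t 1.18 tcp [ 0.4889 -0.3816  0.2908] F [ 0.31 -1.23  0.31]
[0.001 0.005 0.349] [19.93  0.93 10.85] [ 0.674 -0.25   0.282]
[0.001 0.005 0.349] [23.98  2.93 27.48] [ 0.694 -0.08   0.262]
[0.001 0.005 0.349] [23.98 12.93 27.48] [ 0.694 -0.08   0.162]
```

Call:
step_arm(
  moves=[
    [[0,0,0.06,3.5,0,1.5,0],[0,0,0.12,7,0,3.5,0],[0,0,0.18,10.5,0,5.5,0],[0,0,0.24,14,0,7.5,0],[0,0,0.3,17.5,0,9.5,0]],
  ],
)

```text
time_s: 1.6
tcp_pos: [0.6506, -0.2657, 0.2913]
ee_rot: [[0.947, -0.295, -0.124], [0.118, -0.038, 0.992], [-0.297, -0.955, -0.001]]
wrist_force: [1.5, -2.1, 0.4]
gripper_width: 0.019
```

```bash
python3 - <<'E'
from h import *
A=tcp_for(lid(.085,0,1.33,.05),20)
delta([(A[0]+np.array([0,0,.1]),A[1]),A])
E
```

```text
t 1.6 tcp [ 0.6506 -0.2657  0.2913] F [ 1.45 -2.09  0.43]
[0.003 0.006 0.047] [ 7.15  0.87 17.92] [ 0.694 -0.08   0.262]
[0.003 0.006 0.047] [10.12 10.42 17.93] [ 0.694 -0.08   0.162]
```

Call:
step_arm(
  moves=[
    [[0,0,0.05,2,0,3,0],[0,0,0.05,4,0,6.7,0],[0,0,0.05,6,0,10.4,0],[0,0,0.05,7.2,0,14.1,0],[0,0,0.05,7.2,0.5,17.9,0]],
  ],
)

```text
time_s: 2.02
tcp_pos: [0.6959, -0.0787, 0.2611]
ee_rot: [[0.931, -0.342, -0.124], [0.116, -0.043, 0.992], [-0.345, -0.939, 0.0]]
wrist_force: [0.1, 0.6, -0.4]
gripper_width: 0.008
```

```bash
python3 - <<'E'
from h import *
import cv2
A=tcp_for(lid(.085,0,1.33,.04),20)
delta([A]+[tcp_for(lid(.085,0,1.33,.015),20)])
for n,o in(("scene",(200,100)),):
    c=cam(n)["image"][o[1]:o[1]+220,o[0]:o[0]+260,::-1]; cv2.imwrite("pics/s1.png",cv2.resize(c,None,fx=2.7,fy=2.7))
E
```

```text
t 2.02 tcp [ 0.6959 -0.0787  0.2611] F [ 0.13  0.65 -0.36]
[ 0.002  0.007 -0.003] [ 2.38  9.99 -0.08] [ 0.684 -0.081  0.159]
[ 0.002  0.007 -0.003] [ 0.3  11.39 -0.06] [ 0.66  -0.084  0.153]
```

View pics/s1.png

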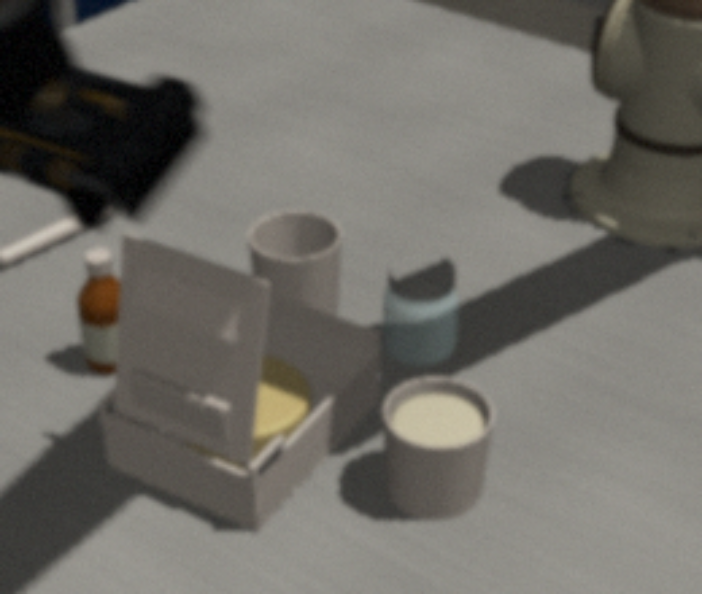

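```bash
python3 - <<'E'
from h import *
import cv2
print(r.sense()["time_s"],r.sense()["tcp_pos"],proj("scene",r.sense()["tcp_pos"]))
for n,o in(("scene",(200,60)),):
    c=cam(n)["image"][o[1]:o[1]+220,o[0]:o[0]+260,::-1]; cv2.imwrite("pics/s2.png",cv2.resize(c,None,fx=2.7,fy=2.7))
E
```

```text
2.0667 [ 0.69443524 -0.07127156  0.2616808 ] (np.float64(246.26965069451373), np.float64(188.82923589800467))
```

View pics/s2.png

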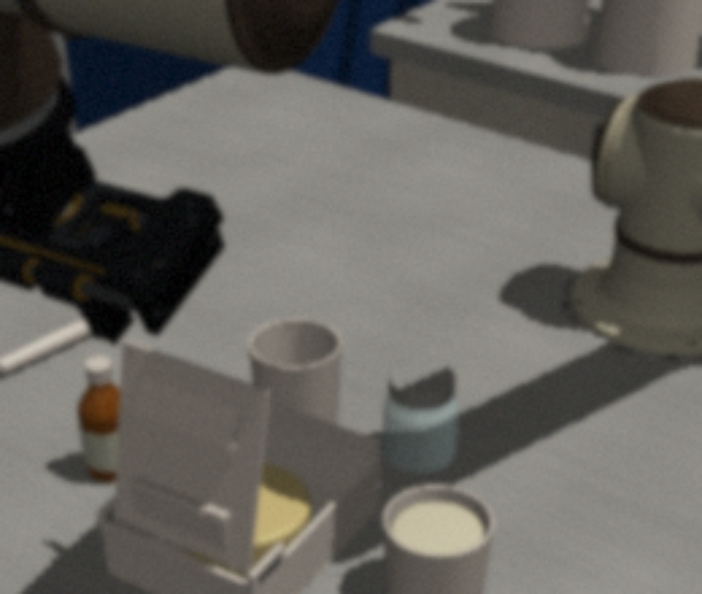

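```bash
python3 - <<'E'
from h import *
import cv2
for i in range(3): optics.capture("top")
c=cam("scene"); s=r.sense(); R=np.array(s["ee_rot"]);p=np.array(s["tcp_pos"])
print(s["time_s"],p,s["gripper_width"])
o=(200,80)
z=cv2.resize(c["image"][o[1]:o[1]+150,o[0]:o[0]+150,::-1],None,fx=4,fy=4,interpolation=cv2.INTER_CUBIC)
z=cv2.convertScaleAbs(z,alpha=2,beta=20)
for q,col in(((0,0,0),(0,0,255)),((-.0095,.011,-.015),(0,255,0)),((-.0095,.011,.015),(0,255,0)),((.0095,.011,.015),(255,255,0))):
    u,v=proj("scene",p+R@np.array(q)); cv2.circle(z,(int((u-o[0])*4),int((v-o[1])*4)),4,col,1)
cv2.imwrite("pics/s3.png",z)
delta([tcp_for(lid(.085,0,1.33,h),20) for h in(.04,.015)])
E
```

```text
2.3167 [ 0.6942916  -0.08212478  0.26476827] 0.0016251489032044918
t 2.32 tcp [ 0.6943 -0.0821  0.2648] F [ 0.83 -0.87 -1.22]
[ 0.002  0.006 -0.001] [ 2.67 10.27  0.25] [ 0.684 -0.081  0.159]
[ 0.002  0.006 -0.001] [ 0.59 11.66  0.26] [ 0.66  -0.084  0.153]
```

View pics/s3.png

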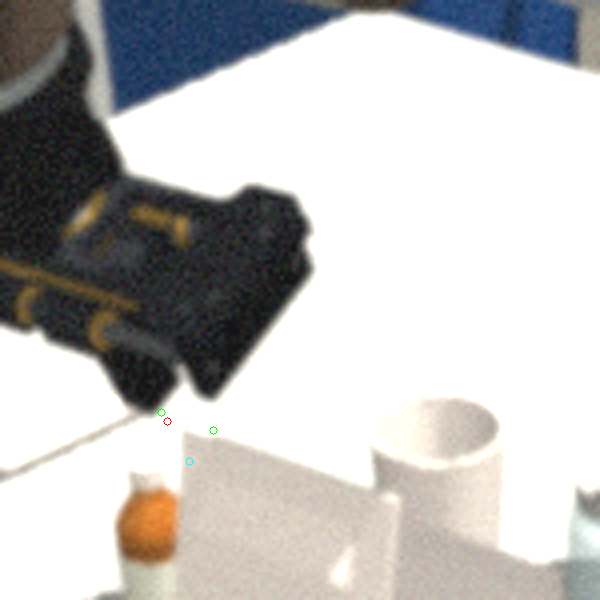

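```bash
python3 - <<'E'
from h import *
import cv2
c=cam("scene");t=cam("top"); s=r.sense(); R=np.array(s["ee_rot"]);p=np.array(s["tcp_pos"])
def draw(img,n,o,w,p,R,pts,f=4):
    z=cv2.resize(img[o[1]:o[1]+150,o[0]:o[0]+w],None,fx=f,fy=f,interpolation=cv2.INTER_CUBIC)
    z=cv2.convertScaleAbs(z,alpha=2,beta=20)
    for q,col in pts:
        u,v=proj(n,p+R@np.array(q)); cv2.circle(z,(int((u-o[0]+.4)*f),int((v-o[1]+.4)*f)),4,col,1)
    return z
P=[((0,0,0),(0,0,255)),((0,.011,-.015),(0,255,0)),((0,.011,.015),(0,255,0))]
B=[((sx*.0375,-.059,sz*.095),(255,0,255)) for sx in(-1,1) for sz in(-1,1)]
print(p)
a=draw(t["image"][:,:,::-1],"top",(250,100),150,p,R,P+B)
s0=np.array([[0.9415,-0.0008,-0.3369],[0.3369,0.002,0.9415],[-0.0001,-1,0.0022]])
b=draw(cv2.imread("pics/scene0.png"),"scene",(160,0),150,np.array([.2105,-.5878,.1995]),s0,[((0,0,0),(0,0,255))]+[((0,.011,z),(0,255,0)) for z in(-.0585,-.0435,.0435,.0585)])
cv2.imwrite("pics/s4.png",np.hstack([a,b])[:,:,:][::1]); cv2.imwrite("pics/s4.png",cv2.resize(np.hstack([a,b]),(800,400)))
E
```

```text
[ 0.69421708 -0.08284215  0.26469678]
```

View pics/s4.png

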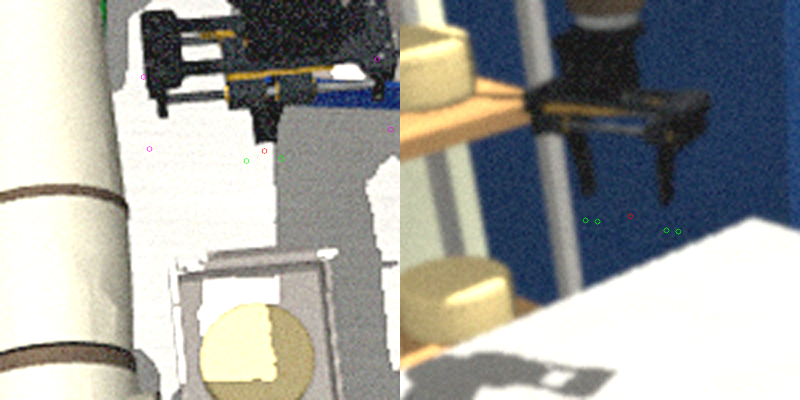

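```bash
python3 - <<'E'
from h import *
s=r.sense(); R=np.array(s["ee_rot"]);p=np.array(s["tcp_pos"])
for q in((237.5,182.5),(240,180)):
    P,e=tri((349.4,153.6),q); print(P,e,"tool frame mm",R.T@(P-p)*1000)
f=np.array([0,0,.074]); print(tri((250+284/4-.375,175+370/3.8-.4),(210+522/4-.4,160+258/4-.4)))
print(s["joints"])
E
```

```text
[ 0.69904024 -0.08510708  0.27143389] 0.003032173874651566 tool frame mm [ 1.93230318 -7.87479757 -2.83464655]
[ 0.69602398 -0.08361632  0.27612421] 0.00046530170161982636 tool frame mm [ -2.31703247 -11.31825575  -0.9893566 ]
(array([ 0.46531773, -0.03202488,  0.06695928]), np.float64(0.0019765248630317506))
[   6.4908171    41.09255323   39.25177393    0.1815882  -108.18737305
  -89.49280123]
```

```bash
python3 - <<'E'
import cv2,numpy as np
from h import *
a=cv2.imread("pics/scene0.png")[25:105,205:285]; a=cv2.convertScaleAbs(cv2.resize(a,(400,400),interpolation=cv2.INTER_CUBIC),alpha=3,beta=30)
b=cam("top")["image"][130:180,310:390,::-1]; b=cv2.convertScaleAbs(cv2.resize(b,(400,250),interpolation=cv2.INTER_CUBIC),alpha=1.3,beta=0)
b=np.vstack([b,np.zeros((150,400,3),np.uint8)])
cv2.imwrite("pics/s5.png",np.hstack([a,b]))
c=cv2.imread("pics/top0.png")[350:450,520:640]
cv2.imwrite("pics/s6.png",cv2.convertScaleAbs(cv2.resize(c,None,fx=5,fy=5,interpolation=cv2.INTER_CUBIC),alpha=2,beta=20))
s0=np.array([[0.9415,-0.0008,-0.3369],[0.3369,0.002,0.9415],[-0.0001,-1,0.0022]]);p0=np.array([.2105,-.5878,.1995])
for z in(-.05,.05): print([np.round((np.array(proj("top",p0+s0@np.array([0,y,z])))-(520,350))*5) for y in(.011,-.01)])
E
```

```text
[array([379., 164.]), array([402., 165.])]
[array([165., 235.]), array([184., 238.])]
```

View pics/s5.png

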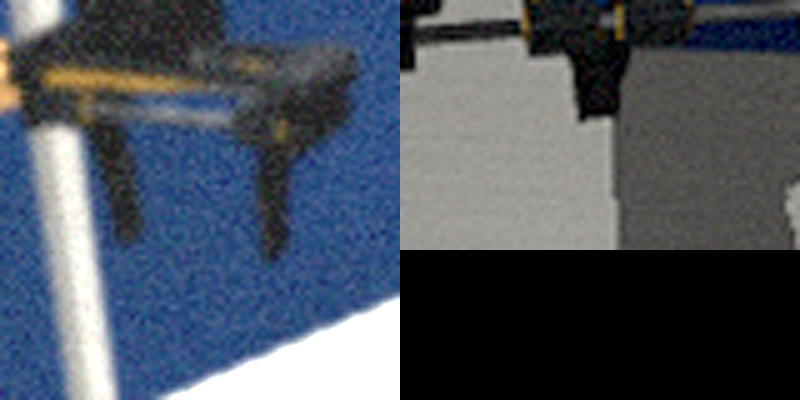

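View pics/s6.png

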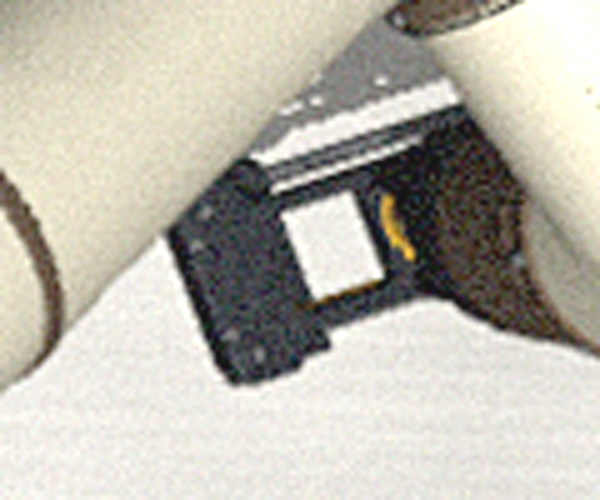

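```bash
python3 - <<'E'
import cv2,numpy as np
a=cv2.imread("pics/top0.png"); g=cv2.GaussianBlur(a,(5,5),0)[...,1].astype(float)
for u in list(range(20,160,15))+list(range(295,350,10))+list(range(485,625,15)):
    col=g[35:85,u]; d=np.abs(np.diff(col)); print(u,35+d.argmax(),round(d.max(),1),end=" | ")
E
python3 - <<'E'
import cv2
a=cv2.imread("pics/scene0.png"); cv2.imwrite("pics/s7.png",cv2.convertScaleAbs(a,alpha=1.6)[:480])
E
```

```text
20 47 7.0 | 35 47 8.0 | 50 48 8.0 | 65 80 20.0 | 80 76 18.0 | 95 81 20.0 | 110 74 18.0 | 125 79 17.0 | 140 51 8.0 | 155 52 8.0 | 295 57 11.0 | 305 65 14.0 | 315 58 9.0 | 325 58 8.0 | 335 58 10.0 | 345 59 9.0 | 485 59 11.0 | 500 65 9.0 | 515 66 9.0 | 530 66 9.0 | 545 67 9.0 | 560 67 7.0 | 575 68 10.0 | 590 68 6.0 | 605 69 8.0 | 620 70 8.0 |
```

```bash
python3 - <<'E'
import cv2,numpy as np
# scene: near bench edge left-bottom line and left shelf post; print bench left edge from (60,380) region
a=cv2.GaussianBlur(cv2.imread("pics/scene0.png"),(5,5),0)[...,1].astype(float)
# back bench edge from (295,83) to (20,200): dark->gray boundary
for u in range(120,290,10):
    c=a[60:175,u]; d=np.diff(c); print(u,60+np.abs(d).argmax(),end=" | ")
E
```

```text
120 150 | 130 150 | 140 125 | 150 121 | 160 173 | 170 172 | 180 168 | 190 106 | 200 157 | 210 157 | 220 112 | 230 107 | 240 103 | 250 99 | 260 94 | 270 90 | 280 86 |
```

```bash
python3 - <<'E'
from h import *
print([np.round(proj("scene",(0,0,z))) for z in (0,.05,.1)],[np.round(proj("top",(0,0,z))) for z in(0,.1)])
# start tips, rays through observed tips vs tool line
s0=np.array([[0.9415,-0.0008,-0.3369],[0.3369,0.002,0.9415],[-0.0001,-1,0.0022]]);p0=np.array([.2105,-.5878,.1995])
for q in((231,73),(259.4,76.6)):
    o,d=ray("scene",*q); d/=np.linalg.norm(d)
    # intersect with gripper plane (normal tool x)
    n=s0[:,0]; t=((p0-o)@n)/(d@n); print(np.round(s0.T@(o+d*t-p0)*1000,1))
E
```

```text
[array([445., 172.]), array([448., 157.]), array([451., 141.])] [array([300., 467.]), array([299., 475.])]
[ -0.  -18.  -48.2]
[ -0.  -17.4  46.1]
```

The rendered fingertip seems to sit 20–30 mm further back than the text says. I'll touch the clear bench behind the tub to settle how long the finger really is.

```bash
python3 - <<'E'
from h import *
delta([(np.array([.75,-.075,.16]),tool(0)),(np.array([.75,-.075,.04]),tool(0))])
print([np.round(onz("top",u,v,0),3) for u,v in((290,135),(350,140))])
E
```

```text
t 2.67 tcp [ 0.6942 -0.0821  0.2645] F [ 0.43  0.2  -0.47]
[ 0.001  0.006 -0.35 ] [8.87 7.89 0.03] [ 0.75  -0.075  0.16 ]
[ 0.001  0.006 -0.35 ] [12.98 19.16  0.03] [ 0.75  -0.075  0.04 ]
[array([0.844, 0.065, 0.   ]), array([ 0.836, -0.097,  0.   ])]
```

Call:
step_arm(
  moves=[
    [[0,0,-0.07,3,0,0,0],[0,0,-0.14,6,2.5,0,0],[0,0,-0.21,9,6,0,0],[0,0,-0.28,10.5,9.5,0,0],[0,0,-0.35,11.8,13,0,0]],
  ],
)

```text
time_s: 3.13
tcp_pos: [0.7606, -0.0729, 0.0998]
ee_rot: [[0.992, 0.004, -0.123], [0.123, 0.001, 0.992], [0.004, -1.0, 0.0]]
wrist_force: [1.2, 1.0, -1.7]
gripper_width: 0.001
```

Call:
step_arm(
  moves=[
    [[0,0,0,0,3,0,0],[0,0,0,0,5.5,0,0],[0,0,0,0,6.5,0,0],[0,0,0,0,6.5,0,0],[0,0,0,0,6.5,0,0]],
  ],
)

```text
time_s: 3.55
tcp_pos: [0.7609, -0.0732, 0.0376]
ee_rot: [[0.992, 0.001, -0.124], [0.124, -0.001, 0.992], [0.001, -1.0, -0.001]]
wrist_force: [0.1, -0.4, 0.8]
gripper_width: 0.006
```

```bash
python3 - <<'E'
from h import *
import cv2
s=r.sense();p=np.array(s["tcp_pos"]);R=np.array(s["ee_rot"]);print(p,s["wrist_force"],np.round(R[:,1],3))
o=(190,170)
z=cv2.resize(cam("scene")["image"][o[1]:o[1]+110,o[0]:o[0]+150,::-1],None,fx=5,fy=5,interpolation=cv2.INTER_CUBIC);z=cv2.convertScaleAbs(z,alpha=1.6)
for y,c in((0,(0,0,255)),(.011,(0,255,0)),(-.008,(255,255,0))):
    u,v=proj("scene",p+R[:,1]*y);cv2.circle(z,(int((u-o[0]+.4)*5),int((v-o[1]+.4)*5)),4,c,1)
cv2.imwrite("pics/s8.png",z)
E
```

```text
[ 0.76094812 -0.07323256  0.03764889] [ 0.09620464 -0.39146247  0.78424871] [ 0.001 -0.001 -1.   ]
```

View pics/s8.png

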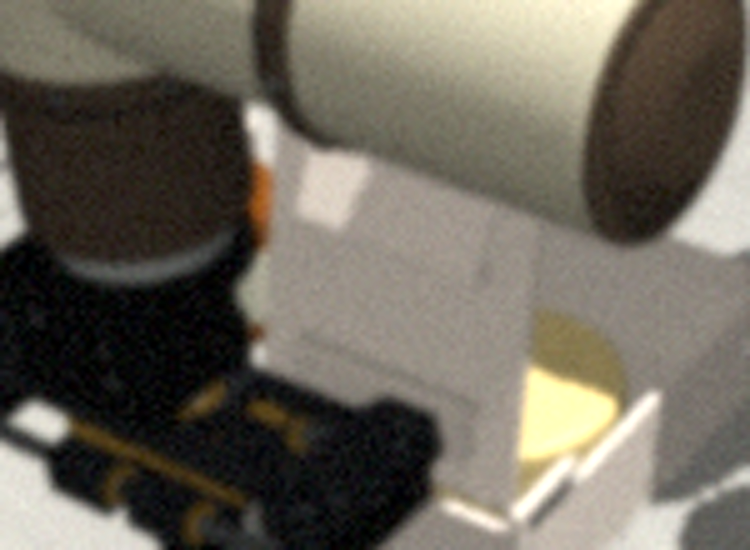

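```bash
python3 - <<'E'
from h import *
import cv2
yaw=np.arctan2(-.0732,.7609); e=np.array([np.cos(yaw),np.sin(yaw),0]); n=np.array([-np.sin(yaw),np.cos(yaw),0])
for q in((330,150),(450,195),(570,230)):
    u,v=q[0]/5+190,q[1]/5+170
    o,d=ray("scene",u,v)
    for off in (0,.03,.05): 
        t=(off-o@n)/(d@n); P=o+d*t; print(q,off,"along",round(P@e,3),"z",round(P[2],3))
cv2.imwrite("pics/s9.png",cv2.convertScaleAbs(cam("top")["image"][:,:,::-1][60:400,150:500],alpha=1.5))
print(r.sense()["joints"])
E
```

```text
(330, 150) 0 along 0.683 z 0.233
(330, 150) 0.03 along 0.704 z 0.257
(330, 150) 0.05 along 0.719 z 0.273
(450, 195) 0 along 0.629 z 0.185
(450, 195) 0.03 along 0.653 z 0.212
(450, 195) 0.05 along 0.669 z 0.23
(570, 230) 0 along 0.566 z 0.136
(570, 230) 0.03 along 0.594 z 0.165
(570, 230) 0.05 along 0.612 z 0.184
[ 6.59369887e+00  4.24026273e+01  1.25960087e+01  3.61803603e-02
 -5.99238557e+01 -8.94993763e+01]
```

View pics/s9.png

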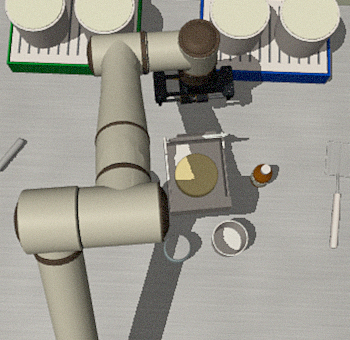

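Call:
step_arm(
  moves=[
    [[0,0,0,0,1,0,0],[0,0,0,0,2,0,0],[0,0,0,0,2.4,0,0],[0,0,0,0,2.6,0,0],[0,0,0,0,2.8,0,0]],
  ],
)

```text
time_s: 4.12
tcp_pos: [0.7597, -0.0731, 0.008]
ee_rot: [[0.992, -0.001, -0.124], [0.124, -0.0, 0.992], [-0.001, -1.0, -0.0]]
wrist_force: [0.5, -0.7, -0.6]
gripper_width: 0.003
```

Call:
step_arm(
  moves=[
    [[0,0,0,0,0.2,0,0],[0,0,0,0,0.4,0,0],[0,0,0,0,0.6,0,0],[0,0,0,0,0.8,0,0],[0,0,0,0,0.8,0,0]],
  ],
)

```text
time_s: 4.53
tcp_pos: [0.7598, -0.073, 0.0004]
ee_rot: [[0.992, -0.001, -0.123], [0.123, 0.0, 0.992], [-0.001, -1.0, 0.0]]
wrist_force: [0.4, -0.1, 0.2]
gripper_width: 0.005
```

So the tip isn't at +11 mm; it's shorter, which matches the images. I'll keep going down slowly.

Call:
step_arm(
  moves=[
    [[0,0,0,0,0.2,0,0],[0,0,0,0,0.4,0,0],[0,0,0,0,0.6,0,0],[0,0,0,0,0.8,0,0],[0,0,0,0,0.8,0,0]],
  ],
)

```text
time_s: 4.95
tcp_pos: [0.7597, -0.073, -0.0078]
ee_rot: [[0.992, -0.001, -0.123], [0.123, 0.0, 0.992], [-0.001, -1.0, 0.0]]
wrist_force: [0.1, 0.0, -0.1]
gripper_width: 0.005
```

Call:
step_arm(
  moves=[
    [[0,0,0,0,0.2,0,0],[0,0,0,0,0.4,0,0],[0,0,0,0,0.6,0,0],[0,0,0,0,0.7,0,0],[0,0,0,0,0.7,0,0]],
  ],
)

```text
time_s: 5.37
tcp_pos: [0.7598, -0.073, -0.0146]
ee_rot: [[0.992, -0.001, -0.123], [0.123, 0.0, 0.992], [-0.001, -1.0, 0.0]]
wrist_force: [0.5, -0.6, -0.6]
gripper_width: 0.006
```

Call:
step_arm(
  moves=[
    [[0,0,0,0,0.1,0,0],[0,0,0,0,0.2,0,0],[0,0,0,0,0.3,0,0],[0,0,0,0,0.4,0,0],[0,0,0,0,0.5,0,0]],
  ],
)

```text
time_s: 5.78
tcp_pos: [0.76, -0.073, -0.0191]
ee_rot: [[0.992, 0.0, -0.123], [0.123, 0.0, 0.992], [0.0, -1.0, 0.0]]
wrist_force: [-0.5, 0.0, 0.6]
gripper_width: 0.007
```

```bash
python3 - <<'E'
from h import *
import cv2
p=np.array(r.sense()["tcp_pos"]); print(p)
o=(270,90)
z=cv2.resize(cam("top")["image"][o[1]:o[1]+100,o[0]:o[0]+150,::-1],None,fx=5,fy=5,interpolation=cv2.INTER_CUBIC);z=cv2.convertScaleAbs(z,alpha=1.8,beta=20)
cv2.imwrite("pics/s10.png",z)
o=(170,200)
z=cv2.resize(cam("scene")["image"][o[1]:o[1]+110,o[0]:o[0]+150,::-1],None,fx=5,fy=5,interpolation=cv2.INTER_CUBIC);z=cv2.convertScaleAbs(z,alpha=1.6,beta=10)
cv2.imwrite("pics/s11.png",z)
E
```

```text
[ 0.7600414  -0.07302513 -0.01914772]
```

View pics/s10.png

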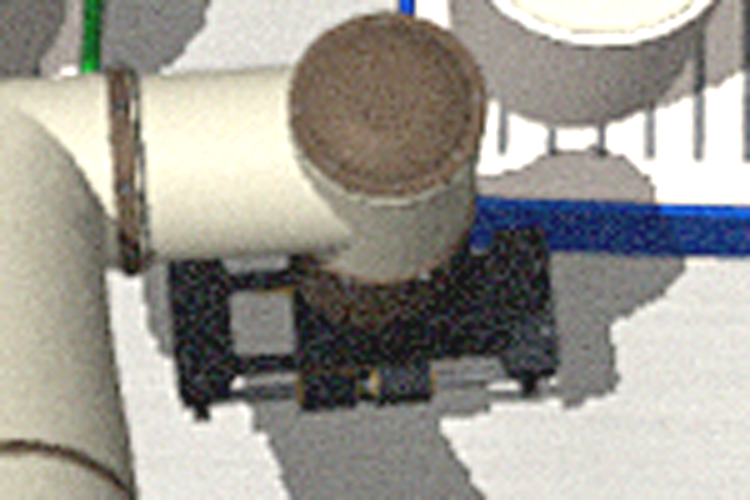

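View pics/s11.png

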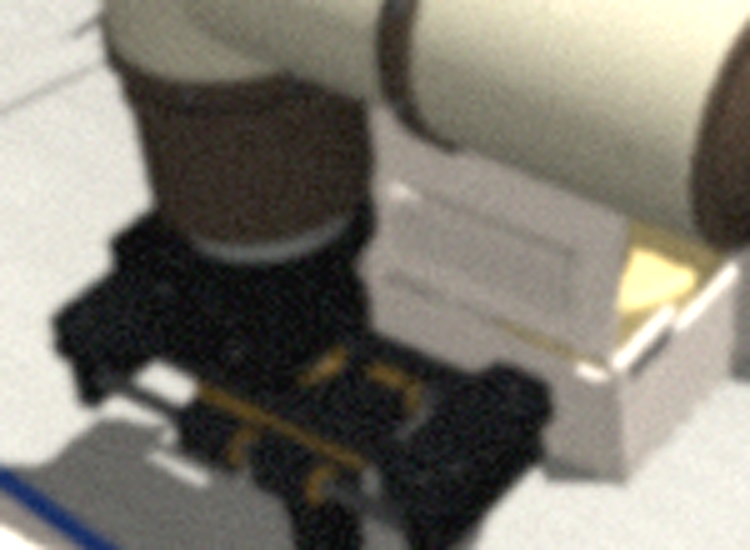

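Call:
step_arm(
  moves=[
    [[0,0,0,0,0.1,0,0],[0,0,0,0,0.2,0,0],[0,0,0,0,0.3,0,0],[0,0,0,0,0.4,0,0],[0,0,0,0,0.5,0,0]],
  ],
)

```text
time_s: 6.3
tcp_pos: [0.7602, -0.073, -0.0215]
ee_rot: [[0.992, 0.0, -0.124], [0.124, -0.001, 0.992], [0.0, -1.0, -0.001]]
wrist_force: [-5.4, 2.2, 13.7]
gripper_width: 0.005
```

The bench contact shows the real tip sits about 20 mm behind the reported TCP. I'll go back up and recheck it at the working pose with two views.

Call:
step_arm(
  moves=[
    [[0,0,0,0,-3,0,0],[0,0,0,0,-7,0,0],[0,0,0,0,-11,0,0],[0,0,0,0,-15,0,0],[0,0,0,0,-19,0,0]],
  ],
)

```text
time_s: 6.72
tcp_pos: [0.7597, -0.073, 0.1679]
ee_rot: [[0.992, 0.0, -0.124], [0.124, 0.0, 0.992], [0.0, -1.0, 0.0]]
wrist_force: [0.1, -0.0, 0.6]
gripper_width: 0.004
```

Call:
step_arm(
  moves=[
    [[0,0,0,-1,-2,0,0],[0,0,0,-2,-4,0,0],[0,0,0,-3,-4,0,0],[0,0,0,-3,-4,0,0],[0,0,0,-3,-4,0,0]],
  ],
)

```text
time_s: 7.13
tcp_pos: [0.73, -0.0767, 0.206]
ee_rot: [[0.992, 0.0, -0.123], [0.123, 0.0, 0.992], [0.0, -1.0, 0.0]]
wrist_force: [0.4, -0.1, 0.1]
gripper_width: 0.003
```

```bash
cat > view.py <<'E'
import sys
from h import *
import cv2
def show(name,f=5,wins={"top":(280,110,90,70),"scene":(205,140,90,90)},al=1.5,pts=()):
    out=[]
    for n,(x,y,w,h) in wins.items():
        z=cv2.resize(cam(n)["image"][y:y+h,x:x+w,::-1],None,fx=f,fy=f,interpolation=cv2.INTER_CUBIC);z=cv2.convertScaleAbs(z,alpha=al,beta=10)
        for P,c in pts:
            u,v=proj(n,P); cv2.circle(z,(int((u-x+.4)*f),int((v-y+.4)*f)),4,c,1)
        out.append(z)
    H=max(z.shape[0] for z in out); out=[cv2.copyMakeBorder(z,0,H-z.shape[0],0,0,cv2.BORDER_CONSTANT) for z in out]
    cv2.imwrite(f"pics/{name}.png",np.hstack(out))
E
python3 - <<'E'
from view import *
cam("top");cam("scene")
s=r.sense();p=np.array(s["tcp_pos"]);R=np.array(s["ee_rot"]);print(s["time_s"],p)
show("t1",4,{"top":(290,100,95,80),"scene":(190,120,95,95)},pts=[(p,(0,0,255)),(p-.0205*R[:,1],(0,255,0)),(p-.06*R[:,1],(255,255,0))])
E
```

```text
7.2333 [ 0.73012261 -0.0766287   0.20446975]
```

View pics/t1.png

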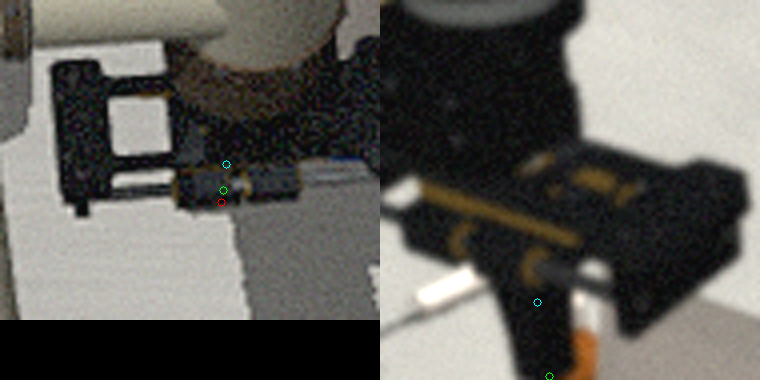

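```bash
python3 - <<'E'
from view import *
s=r.sense();p=np.array(s["tcp_pos"]);R=np.array(s["ee_rot"]);print(s["time_s"],p)
show("t2",5,{"scene":(200,165,110,100)},pts=[(p,(0,0,255)),(p-.0205*R[:,1],(0,255,0)),(p+.011*R[:,1],(255,255,0))])
E
```

```text
7.2333 [ 0.73012261 -0.0766287   0.20446975]
```

View pics/t2.png

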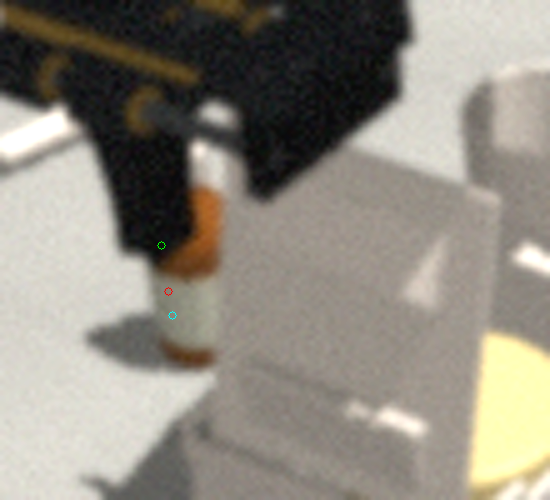

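```bash
cat >> h.py <<'E'
L=-.0205
def tcp_for(corner,phi):
    R=tool(phi); return corner-L*R[:,1]+.0095*R[:,0],R
E
python3 - <<'E'
from h import *
delta([tcp_for(lid(.082,0,1.33,h),20) for h in(.06,.03)])
E
```

```text
t 7.28 tcp [ 0.7302 -0.0766  0.2042] F [ 0.2   0.18 -0.35]
[0.001 0.007 0.347] [-3.69  7.29  0.13] [ 0.693 -0.08   0.131]
[0.001 0.007 0.347] [-6.6   8.01  0.15] [ 0.664 -0.083  0.124]
```

Call:
step_arm(
  moves=[
    [[0,0,0.08,0,0,0,0],[0,0,0.17,0,2,0,0],[0,0,0.26,-1,4.5,0,0],[0,0,0.35,-2.5,7.3,0.1,0],[0,0,0.35,-3.7,7.3,0.1,0]],
  ],
)

```text
time_s: 7.7
tcp_pos: [0.6903, -0.0788, 0.1158]
ee_rot: [[0.923, -0.365, -0.123], [0.116, -0.041, 0.992], [-0.368, -0.93, 0.004]]
wrist_force: [-2.3, 0.6, -6.2]
gripper_width: 0.004
```

```bash
python3 - <<'E'
from view import *
for i in range(1): optics.capture("top")
cam("top");cam("scene")
s=r.sense();p=np.array(s["tcp_pos"]);R=np.array(s["ee_rot"]);print(s["time_s"],p)
show("t3",4,{"top":(290,130,95,90),"scene":(200,150,105,130)},pts=[(p,(0,0,255)),(p-.0205*R[:,1],(0,255,0))])
E
```

```text
7.85 [ 0.69340756 -0.08062854  0.13064038]
```

View pics/t3.png

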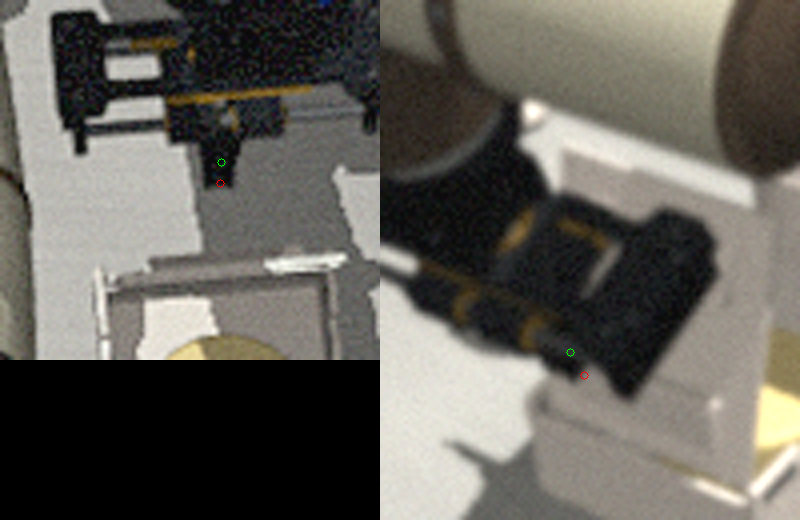

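```bash
python3 - <<'E'
from h import *
s=r.sense();p=np.array(s["tcp_pos"]);R=np.array(s["ee_rot"])
P,e=tri((344.3,176.6),(248.3,245.2)); print(P,e,"world off",P-p,"tool",R.T@(P-p), p, s["joints"],s["time_s"])
E
```

```text
[ 0.69447336 -0.08226131  0.12560757] 0.006667153714453357 world off [ 0.0010658  -0.00163277 -0.00503281] tool [ 0.0025463   0.00442652 -0.00174736] [ 0.69340756 -0.08062854  0.13064038] [  6.69533664  43.86891377  25.97450962   0.19622149 -92.37070718
 -89.61917335] 7.85
```

```bash
python3 - <<'E'
from view import *
s=r.sense();p=np.array(s["tcp_pos"]);R=np.array(s["ee_rot"])
show("t4",10,{"scene":(225,215,50,45)},al=3.5,pts=[(p,(0,0,255)),(p-.0205*R[:,1],(0,255,0)),(p+.011*R[:,1],(255,255,0))])
show("t5",10,{"top":(325,155,40,35)},al=3,pts=[(p,(0,0,255)),(p-.0205*R[:,1],(0,255,0)),(p+.011*R[:,1],(255,255,0))])
print(s["time_s"],p)
E
```

```text
7.95 [ 0.69492608 -0.08053226  0.13500752]
```

View pics/t4.png

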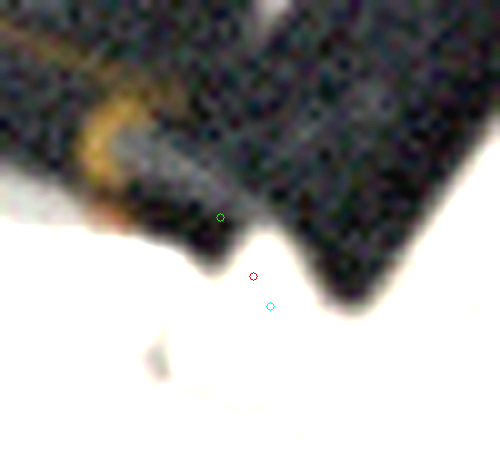

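View pics/t5.png

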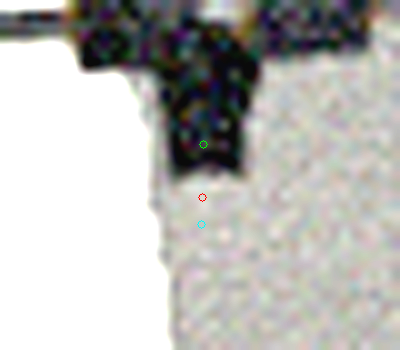

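```bash
cat > arc.py <<'E'
from h import *
import sys
# args: list of theta,h
delta([tcp_for(lid(.08,0,th,h),15*th) for th,h in eval(sys.argv[1])])
print(np.round(r.sense()["joint_velocities"],2))
E
python3 -c "from station import optics; optics.capture('top')"
python3 arc.py "[(1.33,.02),(1.33,.003),(1.2,0),(1.1,0),(1.0,0)]"
```

```text
t 8.1 tcp [ 0.6945 -0.0803  0.1357] F [-0.68 -0.06  0.4 ]
[0.003 0.006 0.004] [-3.19  2.82  0.09] [ 0.655 -0.084  0.12 ]
[0.003 0.006 0.004] [-4.6   3.76  0.1 ] [ 0.639 -0.086  0.116]
[ 0.003  0.006 -0.031] [-5.61  4.52  0.11] [ 0.627 -0.088  0.112]
[ 0.002  0.006 -0.057] [-6.14  5.05  0.11] [ 0.62  -0.088  0.109]
[ 0.002  0.006 -0.083] [-6.6   5.63  0.12] [ 0.614 -0.089  0.105]
[-0.03  0.18 -0.65 -0.33 -0.04  0.01]
```

Call:
step_arm(
  moves=[
    [[0,0,0,-1.6,1.4,0.1,0],[0,0,0,-3.2,2.8,0.1,0],[0,0,0,-4,3.3,0.1,0],[0,0,0,-4.6,3.8,0.1,0],[0,0,0,-4.6,3.8,0.1,0]],
  ],
)

```text
time_s: 8.52
tcp_pos: [0.6368, -0.0864, 0.115]
ee_rot: [[0.933, -0.338, -0.123], [0.116, -0.042, 0.992], [-0.341, -0.94, 0.0]]
wrist_force: [0.0, 0.8, -0.4]
gripper_width: 0.003
```

```bash
python3 - <<'E'
from view import *
optics.capture("top"); optics.capture("top")
cam("top");cam("scene")
s=r.sense();p=np.array(s["tcp_pos"]);R=np.array(s["ee_rot"]);print(s["time_s"],p)
show("t6",4,{"top":(300,140,95,130),"scene":(210,160,105,130)},pts=[(p,(0,0,255)),(p-.0205*R[:,1],(0,255,0))])
E
python3 arc.py "[(1.33,.003),(1.2,0),(1.1,0),(1.0,0),(.9,0),(.8,0)]"
```

```text
8.7167 [ 0.63833982 -0.08616415  0.11388152]
t 8.72 tcp [ 0.6383 -0.0862  0.1139] F [ 0.55  0.49 -0.53]
[0.002 0.006 0.   ] [-0.03 -0.2  -0.01] [ 0.639 -0.086  0.116]
[ 0.002  0.007 -0.034] [-1.03  0.56 -0.  ] [ 0.627 -0.088  0.112]
[ 0.002  0.007 -0.06 ] [-1.56  1.09 -0.  ] [ 0.62  -0.088  0.109]
[ 0.002  0.007 -0.086] [-2.02  1.67  0.  ] [ 0.614 -0.089  0.105]
[ 0.002  0.007 -0.112] [-2.42  2.3   0.01] [ 0.608 -0.09   0.101]
[ 0.002  0.007 -0.138] [-2.76  2.97  0.01] [ 0.603 -0.09   0.095]
[ 0.04  0.68 -0.17 -0.12 -0.01  0.03]
```

View pics/t6.png

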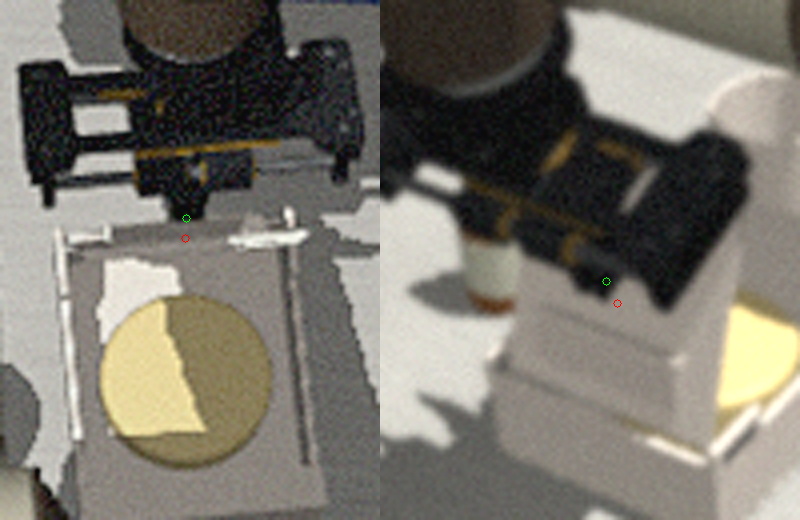

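Call:
step_arm(
  moves=[
    [[0,0,-0.03,-1.0,0.5,0,0],[0,0,-0.06,-1.6,1.1,0,0],[0,0,-0.09,-2.0,1.7,0,0],[0,0,-0.11,-2.4,2.3,0,0],[0,0,-0.14,-2.8,3.0,0,0]],
  ],
)

```text
time_s: 9.13
tcp_pos: [0.6032, -0.0906, 0.0949]
ee_rot: [[0.972, -0.202, -0.124], [0.121, -0.026, 0.992], [-0.203, -0.979, -0.001]]
wrist_force: [1.4, 1.0, 0.5]
gripper_width: 0.003
```

```bash
python3 - <<'E'
from view import *
optics.capture("top")
cam("top");cam("scene")
s=r.sense();p=np.array(s["tcp_pos"]);R=np.array(s["ee_rot"]);print(s["time_s"],p)
show("t7",4,{"top":(300,140,95,130),"scene":(210,160,105,130)},pts=[(p-.0205*R[:,1],(0,255,0))])
E
python3 arc.py "[(.8,0),(.7,0),(.6,0),(.5,0),(.4,0),(.3,0)]"
```

```text
9.2833 [ 0.60123883 -0.09083839  0.09502865]
t 9.28 tcp [ 0.6012 -0.0908  0.095 ] F [ 0.76 -0.25  0.7 ]
[ 0.002  0.007 -0.001] [ 0.13 -0.06  0.02] [ 0.603 -0.09   0.095]
[ 0.002  0.007 -0.027] [-0.23  0.6   0.02] [ 0.598 -0.091  0.09 ]
[ 0.001  0.007 -0.053] [-0.52  1.3   0.02] [ 0.593 -0.092  0.083]
[ 0.001  0.007 -0.079] [-0.73  2.02  0.03] [ 0.59  -0.092  0.077]
[ 0.001  0.007 -0.105] [-0.87  2.77  0.03] [ 0.587 -0.092  0.07 ]
[ 0.001  0.007 -0.132] [-0.93  3.53  0.03] [ 0.585 -0.093  0.062]
[-0.05  0.98  1.84  0.36 -0.72  0.09]
```

View pics/t7.png

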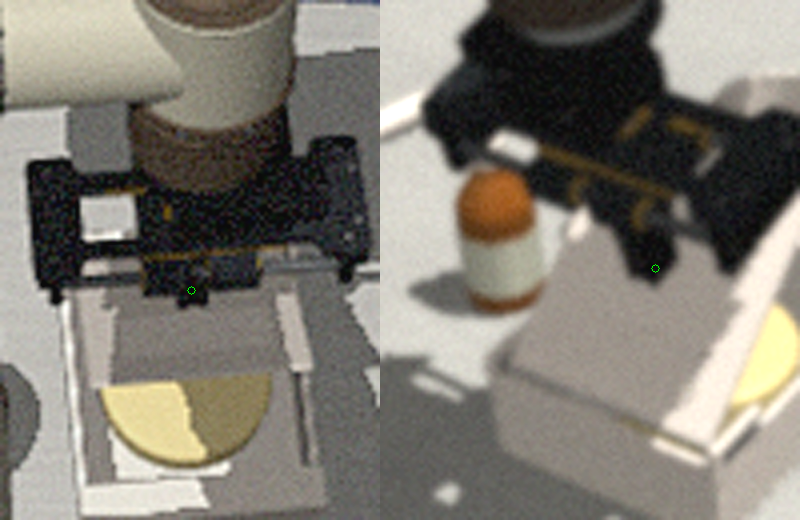

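Call:
step_arm(
  moves=[
    [[0,0,-0.03,-0.2,0.6,0,0],[0,0,-0.05,-0.5,1.3,0,0],[0,0,-0.08,-0.7,2.0,0,0],[0,0,-0.1,-0.9,2.8,0,0],[0,0,-0.13,-0.9,3.5,0,0]],
  ],
)

```text
time_s: 9.7
tcp_pos: [0.587, -0.0929, 0.0626]
ee_rot: [[0.989, -0.077, -0.124], [0.124, -0.011, 0.992], [-0.078, -0.997, -0.001]]
wrist_force: [-0.2, 0.1, 1.8]
gripper_width: 0.008
```

```bash
python3 - <<'E'
from view import *
cam("top");cam("scene")
s=r.sense();p=np.array(s["tcp_pos"]);R=np.array(s["ee_rot"]);print(s["time_s"],p)
show("t8",4,{"top":(300,140,95,130),"scene":(210,160,105,130)},pts=[(p-.0205*R[:,1],(0,255,0))])
print("bottle",onz("top",412,238,0))
E
python3 arc.py "[(.3,0),(.2,0),(.1,0),(0,0),(0,-.003)]"
```

```text
9.8 [ 0.58498469 -0.09283086  0.06183394]
bottle [ 0.57356684 -0.26475379  0.        ]
t 9.8 tcp [ 0.585  -0.0928  0.0618] F [-0.35 -0.24  1.22]
[ 0.001  0.007 -0.003] [-0.02 -0.06  0.03] [ 0.585 -0.093  0.062]
[ 0.     0.007 -0.029] [-0.1   0.7   0.03] [ 0.583 -0.093  0.055]
[ 0.     0.007 -0.055] [-0.1   1.47  0.03] [ 0.583 -0.093  0.047]
[ 0.     0.007 -0.081] [-0.02  2.24  0.03] [ 0.583 -0.093  0.039]
[ 0.     0.007 -0.081] [0.   2.54 0.03] [ 0.583 -0.093  0.036]
[ 0.08  0.5   2.53  0.62 -2.9   0.03]
```

View pics/t8.png

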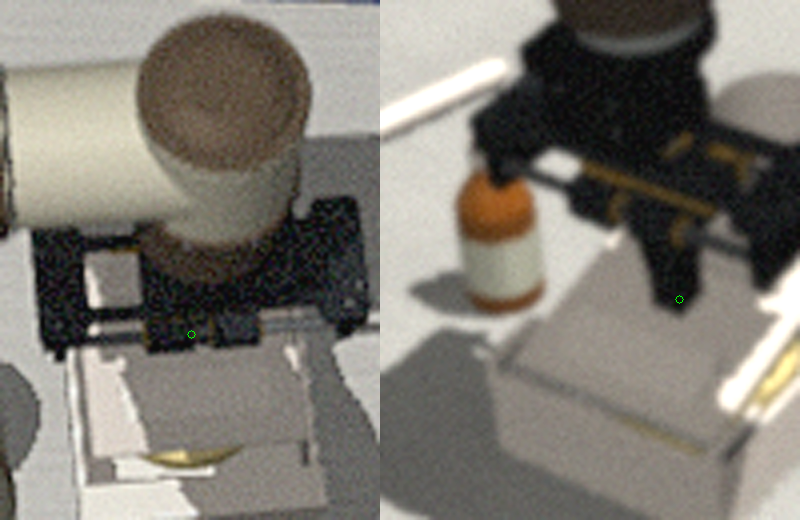

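Call:
step_arm(
  moves=[
    [[0,0,-0.03,-0.1,0.7,0,0],[0,0,-0.05,-0.1,1.5,0,0],[0,0,-0.08,0,2.1,0,0],[0,0,-0.08,0,2.4,0,0],[0,0,-0.08,0,2.5,0,0]],
  ],
)

```text
time_s: 10.22
tcp_pos: [0.5854, -0.0933, 0.0409]
ee_rot: [[0.992, 0.002, -0.126], [0.126, -0.002, 0.992], [0.002, -1.0, -0.002]]
wrist_force: [-6.7, 0.8, 19.2]
gripper_width: 0.009
```

```bash
python3 - <<'E'
from view import *
cam("top");cam("scene")
s=r.sense();p=np.array(s["tcp_pos"]);R=np.array(s["ee_rot"]);print(s["time_s"],p)
show("t9",4,{"top":(300,160,95,120),"scene":(230,190,105,120)},pts=[(p-.0205*R[:,1],(0,255,0))])
E
python3 arc.py "[(0,0),(0,-.003)]"
```

```text
10.3167 [ 0.58534834 -0.09329286  0.04106975]
t 10.32 tcp [ 0.5853 -0.0933  0.0411] F [-5.67 -0.25 16.34]
[0.002 0.009 0.002] [-0.24  0.16  0.08] [ 0.583 -0.093  0.039]
[0.002 0.009 0.002] [-0.24  0.46  0.08] [ 0.583 -0.093  0.036]
[-0.    0.06 -0.04 -0.12  0.04 -0.04]
```

View pics/t9.png

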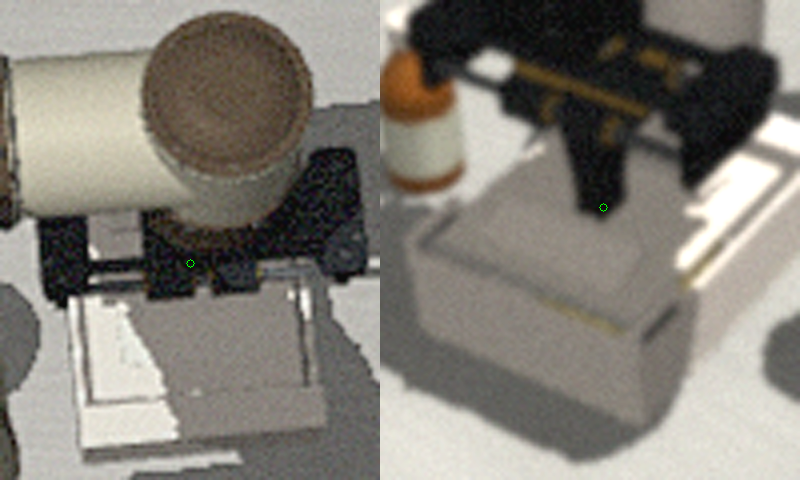

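Call:
step_arm(
  moves=[
    [[0,0,0,0,-0.1,0,0],[0,0,0,-0.4,-0.15,0,0],[0,0,0,-0.8,-0.15,0,0],[0,0,0,-1.2,-0.15,0,0],[0,0,0,-1.6,-0.15,0,0]],
  ],
)

```text
time_s: 10.73
tcp_pos: [0.5736, -0.0946, 0.0418]
ee_rot: [[0.992, 0.011, -0.126], [0.126, -0.001, 0.992], [0.011, -1.0, -0.002]]
wrist_force: [3.8, 1.0, 5.9]
gripper_width: 0.002
```

```bash
cat > st.py <<'E'
from h import *
s=r.sense();q=np.array(s["tcp_pos"])-C; print("t",round(s["time_s"],2),"tub x of tip lip-face",round(q@X+.0095,4),"y",round(q@Y,4),"tip z",round(q[2]+.0205,4),"F along X,z",np.round([np.dot(s["wrist_force"],X),s["wrist_force"][2]],1))
E
python3 st.py
```

```text
t 10.73 tub x of tip lip-face 0.0044 y 0.0007 tip z 0.0623 F along X,z [-3.9  5.9]
```

Call:
step_arm(
  moves=[
    [[0,0,0,-0.4,0,0,0],[0,0,0,-0.8,0.05,0,0],[0,0,0,-1.2,0.05,0,0],[0,0,0,-1.6,0.1,0,0],[0,0,0,-2.0,0.1,0,0]],
  ],
)

```text
time_s: 11.15
tcp_pos: [0.556, -0.0968, 0.0415]
ee_rot: [[0.992, 0.015, -0.127], [0.127, -0.001, 0.992], [0.015, -1.0, -0.002]]
wrist_force: [5.5, 1.9, 7.1]
gripper_width: 0.003
```

```bash
python3 st.py
```

```text
t 11.15 tub x of tip lip-face 0.0222 y 0.0008 tip z 0.062 F along X,z [-5.7  7.1]
```

Call:
step_arm(
  moves=[
    [[0,0,0,-0.4,0,0,0],[0,0,0,-0.8,0,0,0],[0,0,0,-1.2,0,0,0],[0,0,0,-1.4,0,0,0],[0,0,0,-1.6,0,0,0]],
  ],
)

```text
time_s: 11.57
tcp_pos: [0.5485, -0.0977, 0.0431]
ee_rot: [[0.991, 0.033, -0.128], [0.128, 0.001, 0.992], [0.033, -0.999, -0.004]]
wrist_force: [20.4, 2.2, -2.6]
gripper_width: 0.006
```

```bash
python3 st.py;  python3 - <<'E'
from view import *
show("t10",4,{"top":(300,160,95,120),"scene":(230,190,105,120)})
E
```

```text
t 11.57 tub x of tip lip-face 0.0297 y 0.0008 tip z 0.0636 F along X,z [-20.6  -2.6]
```

View pics/t10.png

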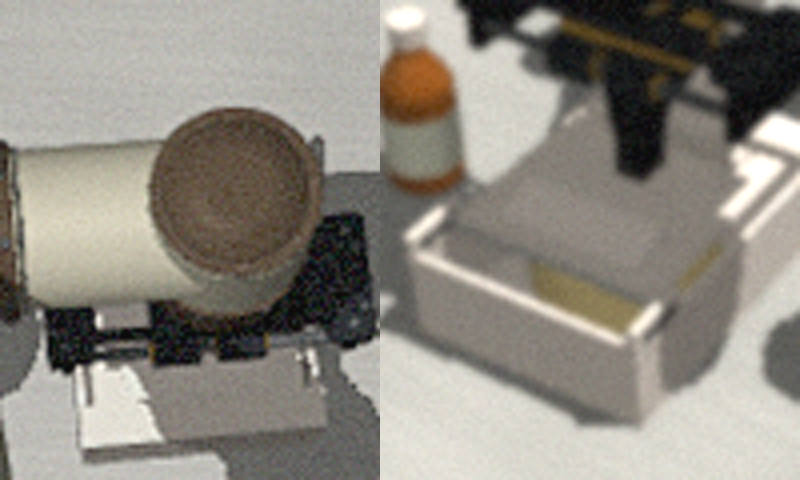

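Call:
step_arm(
  moves=[
    [[0,0,0,0.4,0,0,0],[0,0,0,0.8,0,0,0],[0,0,0,1.2,-0.3,0,0],[0,0,0,1.4,-1,0,0],[0,0,0,1.4,-2.5,0,0]],
  ],
)

```text
time_s: 12.08
tcp_pos: [0.5468, -0.0973, 0.0618]
ee_rot: [[0.992, -0.001, -0.123], [0.123, 0.0, 0.992], [-0.001, -1.0, 0.0]]
wrist_force: [0.0, 0.6, 0.2]
gripper_width: 0.004
```

Call:
step_arm(
  moves=[
    [[0,0,0,0,-3,0,0],[0,0,0,1,-7,0,0],[0,0,0,4,-11,0,0],[0,0,0,8,-13,0,0],[0,0,0,12,-14,0,0]],
  ],
)

```text
time_s: 12.5
tcp_pos: [0.6563, -0.0842, 0.2051]
ee_rot: [[0.992, 0.004, -0.123], [0.123, 0.0, 0.992], [0.004, -1.0, -0.0]]
wrist_force: [1.8, 0.6, 0.2]
gripper_width: 0.008
```

```bash
python3 st.py;  python3 - <<'E'
from view import *
optics.capture("top")
cam("top");cam("scene")
P=[(lid(.098,y,0,.004,s=s),c) for y in(-.045,.045) for s,c in((.0,(0,0,255)),(.02,(0,255,0)))]+[(lid(.15,y,0,.004,s=.02),(255,255,0)) for y in(-.065,.065)]
show("t11",4,{"top":(300,165,95,120),"scene":(230,190,105,120)},pts=P)
show("t12",4,{"top":(300,165,95,120),"scene":(230,190,105,120)})
E
```

```text
t 12.5 tub x of tip lip-face -0.0789 y 0.0001 tip z 0.2256 F along X,z [-1.8  0.2]
```

View pics/t11.png

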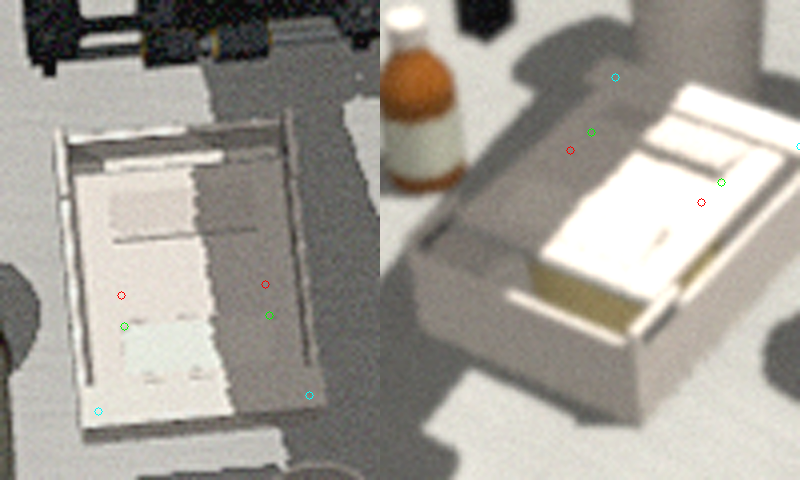

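View pics/t12.png

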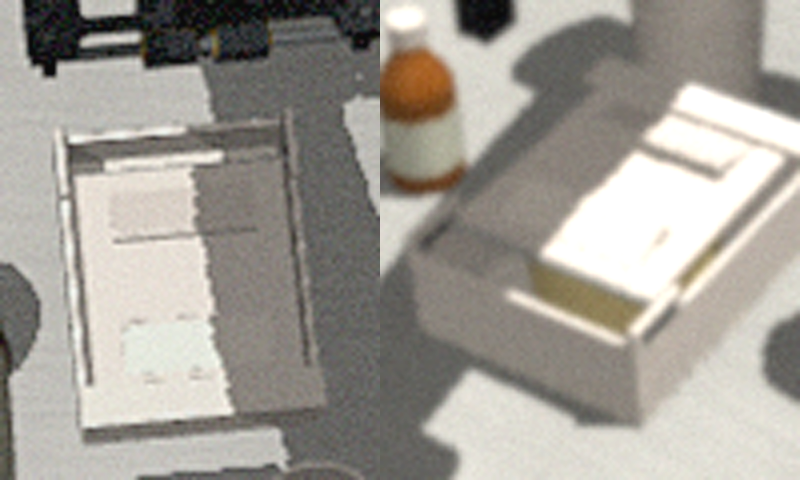

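Call:
step_arm(
  moves=[
    [[0,0,0,3,-2,0,0],[0,0,0,3,-4,0,0],[0,0,0,3,-4,0,0],[0,0,0,3,-4,0,0],[0,0,0,3,-4,0,0]],
  ],
)

```text
time_s: 13.07
tcp_pos: [0.6834, -0.0803, 0.2387]
ee_rot: [[0.992, -0.003, -0.123], [0.123, 0.001, 0.992], [-0.003, -1.0, 0.001]]
wrist_force: [-0.0, -0.2, -0.7]
gripper_width: 0.008
```

```bash
python3 - <<'E'
from view import *
for i in range(6): optics.capture("top")
n={k:cam(k)["image"][:,:,::-1] for k in("top","scene")}
for k in n: cv2.imwrite(f"pics/end_{k}.png",n[k])
boxes={"mould_full":(255,220,305,275),"bottle":(395,215,430,250),"jar":(305,285,345,328),"mould_empty":(355,272,402,320),"scoop":(110,190,185,270),"paddle":(465,190,510,315)}
a=cv2.imread("pics/top0.png")
for b,(x0,y0,x1,y1) in boxes.items():
    g=lambda i:cv2.Canny(i[y0:y1,x0:x1],40,120).astype(np.float32)
    s,resp=cv2.phaseCorrelate(cv2.GaussianBlur(g(a),(5,5),0),cv2.GaussianBlur(g(n["top"]),(5,5),0)); print(b,np.round(s,1),round(resp,2))
cv2.imwrite("pics/end.png",np.vstack([cv2.resize(n["top"][100:340],(640,240)),cv2.resize(n["scene"][120:360],(640,240))]))
E
python3 st.py
```

```text
mould_full [ -6.1 -12.7] -0.02
bottle [0.2 0.2] 0.87
jar [ -0.9 -20.9] 0.17
mould_empty [-0.5 -0.5] 0.61
scoop [ 0.8 -0. ] 0.82
paddle [0.5 0.8] 0.64
t 13.47 tub x of tip lip-face -0.1077 y -0.0005 tip z 0.26 F along X,z [ 0.  -0.8]
```

View pics/end.png

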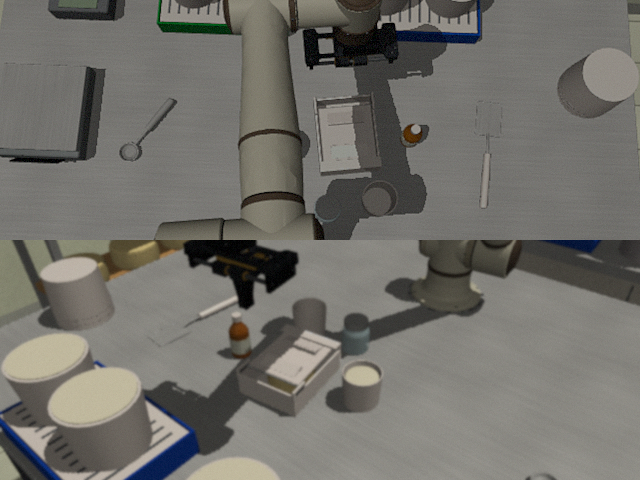

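```bash
python3 -c "
from station import r
print(r.finish_job())"
```

```text
the job is handed in; nothing more can be done
None
```

The cheese tub is closed: the lid is down flat and its free edge is tucked under the lip. I handed the job in at about 13.5 s of the 38 s allowed; no verdict was reported.

**What I did:** With the gripper shut, I pushed the lid over from its outside face, in the hollow between the two steps. Then I held it down with about 6–7 N and pushed the step towards the lip until the push force rose from about 6 N to 20 N, which I took as the end stop. I backed the finger off the step and lifted it clear.

**Last checks:**
- **Lid:** About a second after release the pictures show it lying flat and still. The step sits where a 20 mm slide would put it. The finger's own reading gave about 17 mm, because it bent under load; both are above the 12 mm needed.
- **Loose things:** The bottle, empty mould, scoop and paddle moved less than 1 pixel (about 2 mm) in the top view. The image match for the full mould and the salt jar failed, because the arm and its shadow covered them. In the scene view both sit at their starting pixels, judged by eye.
- **Robot:** The wrist force was near zero, with the fingertip about 0.2 m above the lid.

**A disagreement with the description:** The real fingertip is about 20 mm behind the reported TCP, not 11 mm ahead of it. I found this by touching the bare bench behind the tub, with about 14 N, and the pictures agree. I corrected for it in every push.

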